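Stand the open wagon on the sloped display stand

TASK

Put the open-topped model wagon from the near group of three wagons on the little wooden display stand: wheels down on the sloping board, lengthwise along the bottom lip and about the middle of it, settled against the lip. Set it down gently rather than dropping it, leave the boxcar and the tank car where they are, and let go.

Things in the scene. Friction and masses are not known exactly. Their poses are not given: they have to be found in the camera images.
- open_wagon: The wagon to move: a low brown open trough without roof or load, 181 (body 158) x 37 x 31 mm, 90 g; the only open one of the three near wagons. Origin: centre of its underside (wheels); x along its length, y across, z up. Side walls, 34 mm over the outside from 15 to 30 mm up, are gripped across y; wheels (fixed) and side frames (28 mm wide) are below 11 mm. Both ends are alike.
- display_stand: Wooden display stand, 98 x 220 mm, 59 mm high at its top edge, fixed to the table; it carries the sloping board, lip at the low side nearest the robot. Origin: centre of its underside; x points horizontally up the slope, z up. The board is varnished and slippery: a wagon let go on it slides sideways down to the lip.
- sloped_board: Sloping board of the stand, 220 mm long, with its lip. Origin: middle of the bottom edge of its top face, in the corner with the lip, 22 mm above the table. x: up the slope; y: along the lip; z: square off the board, 25 degrees off vertical. Top face: x 0 to 87, y -110 to 110 mm. The lip (x -8 to 0) rises 9 mm off the face. A wagon resting against it has its origin at about x = 14 mm, z = 0.
- boxcar: Bystander: brown-red boxcar with a roof, 169 x 38 x 54 mm, loose on the table. Origin: centre of the underside, x along its length.
- tankcar: Bystander: black tank car with a round barrel and a dome, 151 x 35 x 56 mm, loose on the table. Origin: centre of the underside, x along its length.

How it is judged:
By the outcome, as a careful person would: the job done as asked, in the order asked, and still so for the second after the job is handed in, with the robot touching nothing.
It also fails if it takes over 34 s, if anything falls off the work surface, if the arm or the gripper's body presses on something with over 40 N, if the wrist force passes 120 N, or if a joint passes its speed limit or range.

ROBOT

A 7-joint arm with a two-finger parallel gripper is mounted at the origin on a cart in front of the work surface, level with it; the furniture and walls round the work are solid. World frame = base frame: x ahead of the robot, y to its left, z up, the work surface at z = 0. Lengths are in m, angles in rad, forces in N, time in s.
With the tool pointing down it reaches from about 0.4 to 0.85 m from the base axis. Payload 10.4 kg.
Tool frame: the origin (TCP) lies midway between the tips of the shut fingers; the grasp point (between the pads) lies 19 mm behind it; z points along the fingers, y is the line along which they close (so a half turn about z gives the same grasp; the last joint's range is limited). The gripper opens to 85 mm and grips with 20 to 120 N. Pads are 22 mm wide; open, the fingers measure 114 mm over their backs; the gripper's body (76 mm by 85 mm) begins 54 mm behind the grasp point. The pads swing forward as they close: fully open they stand 13 mm farther back than shut.
Start: joints at [1.08, 0.332, -0.065, 1.46, 0.022, 1.35, -0.088], TCP at [0.282, -0.558, 0.231] pointing down, gripper open.
Joint ranges: [-2.6, 2.6], [-0.5, 2.12], [-1.47, 1.34], [0.16, 2.42], [-1.27, 4.41], [0.06, 2.06], [-2.6, 2.6]. Speed limits (rad/s): [2.22, 2.22, 2.79, 2.79, 3.14, 3.14, 3.14].

INTERFACE

Orientations are given as a unit quaternion [x, y, z, w].
In Python, from workcell import get_obs, camera, camera_params, hand_in gives the robot as it stands.
- The arm moves only by the tool carry_out, never from a script. Its argument "commands" is a list that holds one entry, the list of rows, each a list of 6 numbers: the shift along the tool's x, y, z in units of 40 mm (1.0 is 40 mm), then the turn, a rotation vector about the tool's x, y, z in units of 6 degrees (1.0 is 6 degrees). In form: [[[x, y, z, ax, ay, az], ...]]. A call has 1 to 20 rows; each row shifts and turns the commanded pose from where the row before left it, along the tool's axes as they then stand; what a row does not reach is not made up. A row lasts 1/12 s, in which the tool goes at most 41.7 mm and 7.16 degrees, less where a joint would pass 70% of its speed; a pose out of reach is approached as far as the arm can. A call is refused whole if a number of a shift passes 1 or a number of a turn 1, either way. A call with a gripper value outside its range is refused whole. "hand" is the closure, from -1 (fully open) to 1 (shut), set as the call begins (left out, the last holds). The fingers move at their own pace and stop on an object; "force" is the grip in N (left out, the last holds). Time passes only in rows, so rows that do not move let the fingers close. It gives the time, the measured TCP pose, the force, the opening and the grip force at its end, in the units of the state.
- get_obs(): the state, without advancing time (a new reading comes with each control period).
- camera(name): name is "side" or "top"; returns the picture (420x560x3 uint8, red, green, blue); there is no depth.
- camera_params(name): a dict with "mtx" (3x3 intrinsics, pixels), "R" (3x3) and "t" (3): a world point X has camera coordinates R X + t. Camera axes: x right, y down, z forward; pixel columns grow to the right and rows downward; lengths in m; the calibration is good to about 2 mm. A picture is of the moment at which its call begins. camera_params takes no time and is no camera call.
- hand_in(): hands the job in; it is judged then, once.
The state is a dict: "clock": time; "joint_pos": joint angles; "joint_velocities": joint speeds; "tau": joint torques, N m; "position": TCP position; "ee_rot": TCP orientation; "ft_force": force on the tool from outside, world axes, zero at the start; "torque": the same for the moment, N m; "grip_width": opening from 0.0 (shut) to 1.0 (fully open); "grasp_force": force on a finger pad.
Only numpy, scipy, OpenCV 4.12 (cv2) and the standard library are available. Lean on these libraries where they do the work, as an engineer would, in place of code of your own. Each camera call takes 0.05 s, during which the arm holds its last target. There are 200 camera calls.

## Working session

There is one attempt and no reset: what is moved stays moved. The work goes in short steps, Python scripts to look and compute and a tool call to move; the robot and the scene stay as the last step left them, time stands still between calls to the robot, and variables do not carry over. Pictures are saved under pics/ and viewed, at most 10 in all, crops included, and the job is handed in when it is done.

Besides the shell and the picture viewer there is one more tool, called after "Request:" by a JSON object that holds its "fn" and its "kwargs". carry_out: Moves the arm, as the interface text tells. Its arguments: {"type":"object","properties":{"commands":{"type":"array"},"hand":{"type":"number"},"force":{"type":"number"}},"required":["commands"]}

```bash
mkdir -p pics; ls
python3 - <<'E'
from workcell import *
import cv2,numpy as np
o=get_obs();print(o['clock'],o['position'],o['ee_rot'],o['grip_width'])
for n in("side","top"):
    cv2.imwrite(f"pics/{n}0.png",camera(n)[:,:,::-1]);p=camera_params(n);print(n,np.round(p['mtx'],1).tolist(),np.round(p['R'],4).tolist(),np.round(p['t'],4).tolist(),-np.array(p['R']).T@p['t'])
E
```

```text
pics
0.0 [ 0.28164394 -0.55753148  0.23051794] [ 9.72768630e-01  2.31777256e-01 -2.00343216e-04 -6.74822885e-04] 0.9981315372710388
side [[424.0, 0.0, 284.8], [0.0, 424.0, 212.5], [0.0, 0.0, 1.0]] [[-0.9971, -0.0752, 0.0068], [-0.0591, 0.7201, -0.6914], [0.0471, -0.6898, -0.7224]] [0.594, 0.012, 1.2106] [0.53603992 0.87111142 0.87883787]
top [[519.3, 0.0, 274.3], [0.0, 519.3, 206.1], [0.0, 0.0, 1.0]] [[0.0283, -0.9996, -0.001], [-0.9907, -0.0279, -0.1331], [0.1331, 0.0047, -0.9911]] [0.0711, 0.5741, 1.374] [0.38395108 0.08059966 1.43826651]
```

View pics/side0.png

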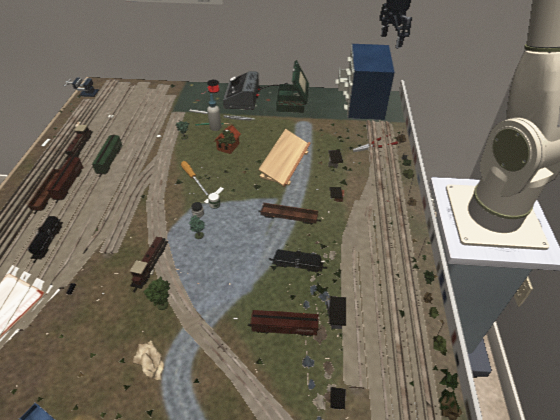

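View pics/top0.png

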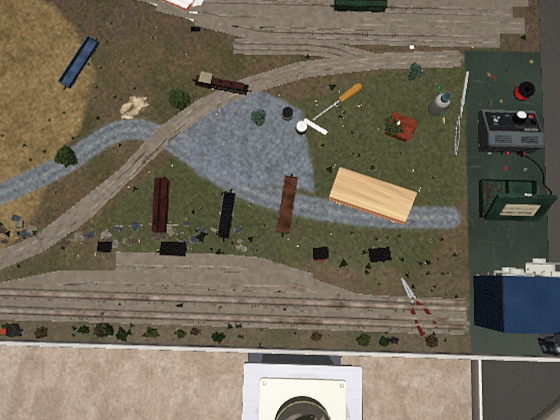

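Top view: the boxcar is at about (161,205), the tank car at (227,214), the open wagon at (288,204) and the stand at (373,195). In the side view the wagon is at (290,213) and the stand at (285,157). Next I measure them.

```bash
cat > h.py <<'E'
from workcell import *
import cv2,numpy as np
def ray(n,uv,z):
    p=camera_params(n);R=np.array(p['R']);c=-R.T@np.array(p['t'])
    d=R.T@np.linalg.inv(p['mtx'])@np.array([uv[0],uv[1],1.]);return c+d*(z-c[2])/d[2]
def pix(n,X):
    p=camera_params(n);q=np.array(p['mtx'])@(np.array(p['R'])@X+p['t']);return q[:2]/q[2]
def rect(img,box,f):
    x0,y0,x1,y1=box;s=img[y0:y1,x0:x1]
    m=f(s.astype(int)).astype(np.uint8)
    m=cv2.morphologyEx(m,cv2.MORPH_CLOSE,np.ones((3,3)))
    c=max(cv2.findContours(m,0,1)[0],key=cv2.contourArea)+np.array([x0,y0])
    return c,cv2.minAreaRect(c)
wag=lambda s:(s[...,0]-s[...,2]>22)&(s[...,0]-s[...,1]>14)
E
python3 - <<'E'
from h import *
t=camera("top");s=camera("side")
big=lambda a,b,k:cv2.resize(a[b[1]:b[3],b[0]:b[2],::-1],None,fx=k,fy=k,interpolation=cv2.INTER_CUBIC)
A=big(t,(265,155,425,245),5);cv2.imwrite("pics/tc.png",A)
B=big(s,(250,120,330,230),5);cv2.imwrite("pics/sc.png",B)
c,r=rect(t,(265,165,310,245),wag);print("wagon px",r)
b=cv2.boxPoints(r)
for z in(.03,):
    P=np.array([ray("top",q,z) for q in b]);print(P.round(4).tolist(),P.mean(0))
c,r=rect(t,(318,155,425,235),lambda s:(s[...,0]>150)&(s[...,0]-s[...,2]>25))
q=cv2.approxPolyDP(cv2.convexHull(c),5,True)[:,0];print("stand",q.tolist(),r)
for u in q: print(u,ray("top",u,.03).round(4),ray("top",u,.059).round(4))
print("open side wagon",rect(s,(250,195,330,230),wag)[1])
E
```

```text
wagon px ((286.7895202636719, 204.22154235839844), (13.336074829101562, 57.016883850097656), 9.246112823486328)
[[0.504, 0.0817, 0.03], [0.6602, 0.0608, 0.03], [0.6552, 0.0243, 0.03], [0.4991, 0.0458, 0.03]] [0.57963854 0.05312725 0.03      ]
stand [[339, 168], [416, 192], [404, 224], [330, 200]] ((371.9499816894531, 196.14999389648438), (82.21920776367188, 36.366188049316406), 18.434947967529297)
[339 168] [ 0.6841 -0.0885  0.03  ] [ 0.678 -0.085  0.059]
[416 192] [ 0.6229 -0.3006  0.03  ] [ 0.618  -0.2927  0.059 ]
[404 224] [ 0.5337 -0.2672  0.03  ] [ 0.5306 -0.26    0.059 ]
[330 200] [ 0.5941 -0.0649  0.03  ] [ 0.5898 -0.0619  0.059 ]
open side wagon ((289.18701171875, 212.25303649902344), (56.12213897705078, 12.510045051574707), 8.53076457977295)
```

View pics/tc.png

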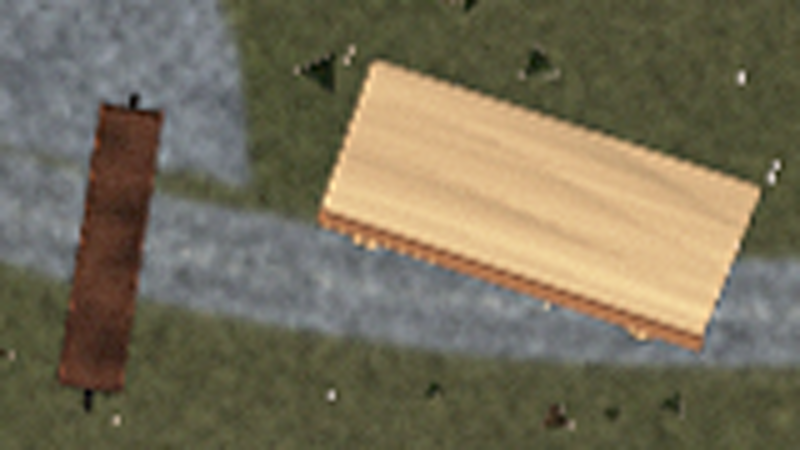

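View pics/sc.png

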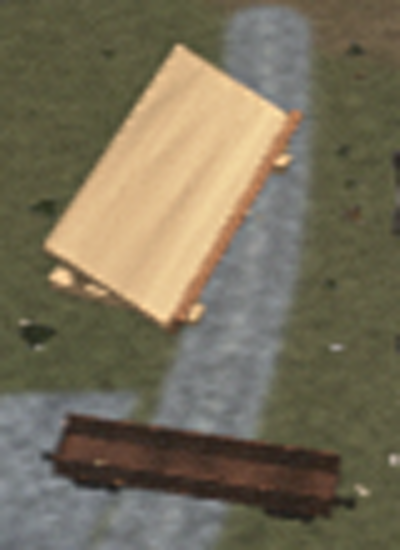

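The top crop shows the stand's upper edge from crop (373,62) to (760,188), and the inner edge of its lip from (322,209) to (703,337). The wagon's trough runs from (100,105) to (125,390). The side crop shows the stand's upper edge from (180,45) to (45,247). I cross-check these and work out the first move.

```bash
cat >> h.py <<'E'
from scipy.spatial.transform import Rotation as Ro
def go(p,M):
    o=get_obs();C=Ro.from_quat(o['ee_rot']);T=Ro.from_matrix(M);d=np.array(p)-o['position']
    print("now",o['position'].round(4),"turn units",((C.inv()*T).as_rotvec(degrees=True)/6).round(2),"shift units before turn",(C.inv().apply(d)/.04).round(2),"after turn",(T.inv().apply(d)/.04).round(2),"norm mm",np.linalg.norm(d)*1e3)
def frame(x,z):
    x=np.array(x)/np.linalg.norm(x);z=np.array(z)/np.linalg.norm(z);return np.c_[x,np.cross(z,x),z]
E
python3 - <<'E'
from h import *
tc=lambda u,v:(265+u/5-.4,155+v/5-.4); sc=lambda u,v:(250+u/5-.4,120+v/5-.4)
def two(a,b):
    L=[]
    for n,q in(("top",a),("side",b)):
        c0=ray(n,q,0);c1=ray(n,q,.1);L.append((c0,(c1-c0)/np.linalg.norm(c1-c0)))
    A=np.zeros((3,3));B=np.zeros(3)
    for c,d in L: P=np.eye(3)-np.outer(d,d);A+=P;B+=P@c
    return np.linalg.solve(A,B)
z=.0588
for n,ps in(("top",[tc(373,62),tc(760,188)]),("side",[sc(45,247),sc(180,45)])):
    P,Q=[ray(n,q,z) for q in ps];e=(P-Q)/np.linalg.norm(P-Q);u=np.array([e[1],-e[0],0])
    m=(P+Q)/2;o=m-.0788*u;o[2]=.022
    print(n,"len",np.linalg.norm(P-Q),"yaw lip",np.degrees(np.arctan2(e[1],e[0])),"board origin",o.round(4))
print("two-view top corners",two(tc(373,62),sc(45,247)).round(4),two(tc(760,188),sc(180,45)).round(4))
P,Q=[ray("top",tc(*q),.0302) for q in((322,209),(703,337))];m=(P+Q)/2;e=(P-Q)/np.linalg.norm(P-Q);print("lip",np.linalg.norm(P-Q),np.degrees(np.arctan2(e[1],e[0])),m+.0038*np.array([e[1],-e[0],0]))
for q in rect(camera("side"),(250,195,330,230),wag)[1][:1]: print("wagon side",ray("side",q,.022))
a=np.radians(-7.7);go([.5796,.0531,.15],frame([np.cos(a),np.sin(a),0],[0,0,-1]))
E
```

```text
top len 0.21822104631102038 yaw lip 73.15424993345911 board origin [ 0.5737 -0.1671  0.022 ]
side len 0.22059736432885077 yaw lip 72.9491378588487 board origin [ 0.5728 -0.1659  0.022 ]
two-view top corners [ 0.681  -0.0857  0.057 ] [ 0.6166 -0.2942  0.0592]
lip 0.2182914532407487 72.75888201091924 [ 0.57522831 -0.16734067  0.0302    ]
wagon side [0.57998805 0.0509222  0.022     ]
now [ 0.2818 -0.5577  0.231 ] turn units [-0.01  0.    5.75] shift units before turn [ 13.53 -10.27   2.03] after turn [  5.33 -16.13   2.02] norm mm 684.3505708770471
```

Request:
{"fn": "carry_out", "kwargs": {"commands": [[[0,0,0,0,0,0.96],[0,0,0,0,0,0.96],[0,0,0,0,0,0.96],[0,0,0,0,0,0.96],[0,0,0,0,0,0.96],[0,0,0,0,0,0.95],[0.3,-0.9,0,0,0,0],[0.3,-0.9,0,0,0,0],[0.3,-0.9,0,0,0,0],[0.3,-0.9,0,0,0,0],[0.3,-0.9,0,0,0,0],[0.3,-0.9,0,0,0,0],[0.3,-0.9,0,0,0,0],[0.3,-0.9,0,0,0,0],[0.3,-0.9,0,0,0,0],[0.3,-0.9,0,0,0,0],[0.3,-0.9,0.2,0,0,0],[0.3,-0.9,0.2,0,0,0],[0.3,-0.9,0.2,0,0,0],[0.3,-0.9,0.2,0,0,0]]], "hand": -1, "force": 25}}

```text
clock: 1.92
position: [0.5163, -0.0792, 0.1992]
ee_rot: [0.998, -0.067, 0.0, 0.0]
ft_force: [0.8, -0.7, -0.3]
grip_width: 1.0
grasp_force: 0.0
```

Run:
```python
from h import *
a=np.radians(-7.7);go([.5796,.0525,.013],frame([np.cos(a),np.sin(a),0],[0,0,-1]))
```

```text
now [ 0.5163 -0.0792  0.1992] turn units [ 0.   -0.01 -0.  ] shift units before turn [ 1.12 -3.48  4.65] after turn [ 1.13 -3.47  4.65] norm mm 236.65520290474984
```

Move over the wagon, stopping at about z = 0.08 for a look.

Request:
{"fn": "carry_out", "kwargs": {"commands": [[[0.28,-0.87,0.3,0,0,0],[0.28,-0.87,0.3,0,0,0],[0.28,-0.87,0.3,0,0,0],[0.28,-0.86,0.3,0,0,0],[0,0,0.9,0,0,0],[0,0,0.8,0,0,0],[0,0,0,0,0,0],[0,0,0,0,0,0]]]}}

```text
clock: 2.58
position: [0.5778, 0.0503, 0.0824]
ee_rot: [0.998, -0.067, -0.002, 0.0]
ft_force: [-0.4, -0.7, 1.4]
grip_width: 1.003
grasp_force: 0.0
```

Run:
```python
from h import *
a=np.radians(-7.7);go([.5796,.0525,.013],frame([np.cos(a),np.sin(a),0],[0,0,-1]))
t=camera("top")[150:250,230:350,::-1];s=camera("side")[160:260,230:350,::-1]
cv2.imwrite("pics/g1.png",cv2.resize(np.vstack([t,s]),None,fx=3,fy=3))
```

```text
now [0.5778 0.0503 0.0824] turn units [ 0.01  0.03 -0.  ] shift units before turn [ 0.04 -0.06  1.74] after turn [ 0.04 -0.06  1.74] norm mm 69.48391038596611
```

View pics/g1.png

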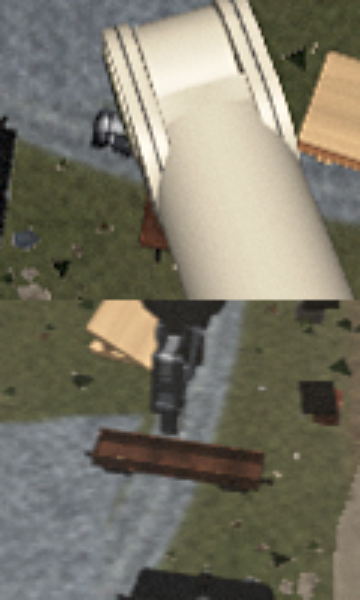

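The top view is covered by the arm. The side view shows the near finger hanging at (170,430), above and in line with the middle of the wagon. I descend and close softly.

Request:
{"fn": "carry_out", "kwargs": {"commands": [[[0.04,-0.06,0.5,0,0,0],[0,0,0.5,0,0,0],[0,0,0.4,0,0,0],[0,0,0.24,0,0,0],[0,0,0.1,0,0,0],[0,0,0,0,0,0],[0,0,0,0,0,0]]]}}

```text
clock: 3.27
position: [0.5817, 0.0528, 0.0151]
ee_rot: [0.998, -0.067, 0.001, -0.0]
ft_force: [0.6, -0.3, 0.6]
grip_width: 0.996
grasp_force: 0.0
```

Request:
{"fn": "carry_out", "kwargs": {"commands": [[[0,0,0,0,0,0],[0,0,0,0,0,0],[0,0,0,0,0,0],[0,0,0,0,0,0],[0,0,0,0,0,0],[0,0,0,0,0,0],[0,0,0,0,0,0],[0,0,0,0,0,0],[0,0,0,0,0,0],[0,0,0,0,0,0]]], "hand": 1, "force": 25}}

```text
clock: 4.1
position: [0.581, 0.0528, 0.0141]
ee_rot: [0.998, -0.067, 0.0, 0.0]
ft_force: [-1.6, -0.3, 6.0]
grip_width: 0.393
grasp_force: 28.6
```

Request:
{"fn": "carry_out", "kwargs": {"commands": [[[0,0,-0.2,0,0,0],[0,0,-0.5,0,0,0],[0,0,-0.9,0,0,0],[0,0,-0.9,0,0,0],[0,0,-0.5,0,0,0],[0,0,0,0,0,0],[0,0,0,0,0,0]]]}}

```text
clock: 4.68
position: [0.5814, 0.0529, 0.1351]
ee_rot: [0.998, -0.067, 0.001, -0.0]
ft_force: [0.4, -0.6, -1.6]
grip_width: 0.394
grasp_force: 27.9
```

```bash
cat >> h.py <<'E'
O=np.array([.574,-.1668,.022]);e=np.array([np.cos(np.radians(73)),np.sin(np.radians(73)),0]);u=np.array([e[1],-e[0],0])
bx=u*np.cos(np.radians(25))+np.array([0,0,np.sin(np.radians(25))]);bz=-u*np.sin(np.radians(25))+np.array([0,0,np.cos(np.radians(25))])
# tool: x along +e (yaw 73), z=-bz ; wagon centre is -1.4 mm in tool x, underside h mm beyond TCP
def tgt(x,z,h=.014,dx=-.0014): return O+bx*x+bz*(z+h)-e*dx, frame(e,-bz)
E
python3 - <<'E'
from h import *
cv2.imwrite("pics/l1.png",cv2.resize(camera("side")[130:280,210:370,::-1],None,fx=4,fy=4))
o=get_obs();print(o['position'],o['grip_width'],o['grasp_force'],o['ft_force'],o['joint_pos'].round(2))
go(*tgt(.016,.06)); print(bz)
go(tgt(.016,.06)[0],frame(e,[0,0,-1]))
E
```

```text
[0.58046746 0.0526981  0.13354868] 0.39560228613762427 27.8692764043808 [ 0.2038645  -0.27913636 -1.54788714] [ 0.22  0.35 -0.47  1.68  0.17  1.15 -2.  ]
now [0.5805 0.0527 0.1335] turn units [ -3.45   2.93 -13.22] shift units before turn [0.17 5.36 0.94] after turn [-5.26  0.54  1.29] norm mm 217.6900974134762
[-0.40415185  0.12356162  0.90630779]
now [0.5805 0.0527 0.1335] turn units [  0.     0.   -13.45] shift units before turn [0.17 5.36 0.94] after turn [-5.26  1.03  0.94] norm mm 217.6900974134762
```

View pics/l1.png

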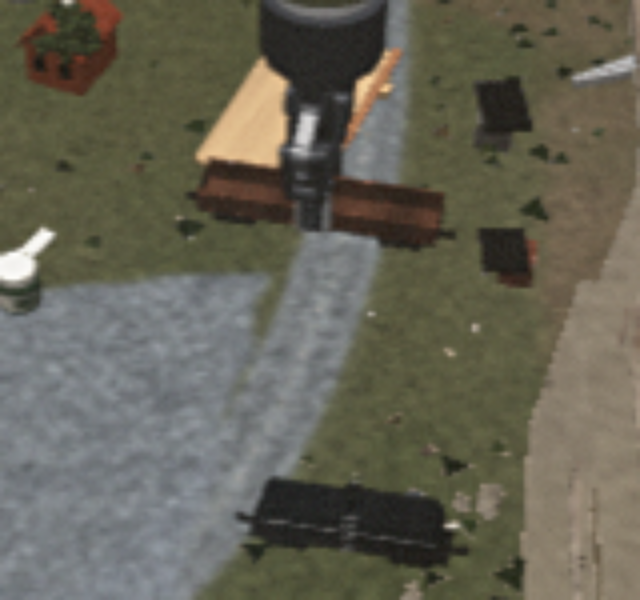

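The wagon hangs level, gripped at its middle: the finger is at (318,170), with the wagon ends at 195 and 443. I turn it now, and shift it along with the tilt afterwards.

Request:
{"fn": "carry_out", "kwargs": {"commands": [[[0,0,-0.2,0,0,-0.96],[0,0,-0.2,0,0,-0.96],[0,0,0,0,0,-0.96],[0,0,0,0,0,-0.96],[0,0,0,0,0,-0.96],[0,0,0,0,0,-0.96],[0,0,0,0,0,-0.96],[0,0,0,0,0,-0.96],[0,0,0,0,0,-0.96],[0,0,0,0,0,-0.96],[0,0,0,0,0,-0.96],[0,0,0,0,0,-0.96],[0,0,0,0,0,-0.96],[0,0,0,0,0,-0.97]]]}}

```text
clock: 5.9
position: [0.5797, 0.0527, 0.1479]
ee_rot: [0.802, 0.597, -0.001, -0.001]
ft_force: [0.9, -0.3, -0.7]
grip_width: 0.392
grasp_force: 27.9
```

Request:
{"fn": "carry_out", "kwargs": {"commands": [[[-0.5,0.1,0,0,0,0],[-0.7,0.1,0,0,0,0],[-0.8,0.1,0,0,0,0],[-0.8,0.2,0,0,0,0],[-0.8,0.2,0,0,0,0],[-0.8,0.2,0,0,0,0],[-0.5,0.1,0,0,0,0],[-0.3,0,0,0,0,0],[0,0,0,-0.6,0,0],[0,0,0,-0.6,0,0],[0,0,0,-0.6,0,0],[0,0,0,-0.6,0,0],[0,0,0,-0.6,0,0],[0,0,0,-0.6,0,0],[0,0,0,-0.57,0,0],[0,0,0,0,0,0],[0,0,0,0,0,0]]]}}

```text
clock: 7.32
position: [0.5571, -0.157, 0.1488]
ee_rot: [0.785, 0.581, 0.128, 0.173]
ft_force: [0.0, -0.4, 0.2]
grip_width: 0.397
grasp_force: 27.8
```

Run:
```python
from h import *
o=get_obs();print(o['clock'],o['grip_width'],o['grasp_force'],o['joint_pos'].round(2))
go(*tgt(.016,.02));go(*tgt(.016,.003))
```

```text
7.3167 0.396813127994589 27.84576505422592 [ 0.8   0.06 -0.65  2.05  0.16  0.62 -0.24]
now [ 0.5571 -0.157   0.1488] turn units [-0.03  0.    0.01] shift units before turn [-0.08 -0.5   2.23] after turn [-0.08 -0.51  2.22] norm mm 91.31164090222815
now [ 0.5571 -0.157   0.1488] turn units [-0.03  0.    0.01] shift units before turn [-0.08 -0.5   2.65] after turn [-0.08 -0.51  2.65] norm mm 107.94287891899903
```

Request:
{"fn": "carry_out", "kwargs": {"commands": [[[-0.08,-0.25,0.3,0,0,0],[0,-0.2,0.5,0,0,0],[0,0,0.6,0,0,0],[0,0,0.5,0,0,0],[0,0,0.2,0,0,0],[0,0,0.1,0,0,0],[0,0,0,0,0,0],[0,0,0,0,0,0]]]}}

```text
clock: 7.98
position: [0.5777, -0.1667, 0.0626]
ee_rot: [0.785, 0.581, 0.129, 0.174]
ft_force: [-0.4, -0.5, -0.4]
grip_width: 0.395
grasp_force: 27.8
```

Run:
```python
from h import *
go(*tgt(.0165,.002));print(get_obs()['ft_force'])
t=camera("top")[150:250,310:440,::-1];s=camera("side")[110:210,230:360,::-1]
cv2.imwrite("pics/p1.png",cv2.resize(np.vstack([t,s]),None,fx=3,fy=3,interpolation=2))
```

```text
now [ 0.5777 -0.1667  0.0626] turn units [-0. -0.  0.] shift units before turn [ 0.01 -0.1   0.48] after turn [ 0.01 -0.1   0.48] norm mm 19.661987875229027
[-0.36968106 -0.53132623 -0.36172479]
```

View pics/p1.png

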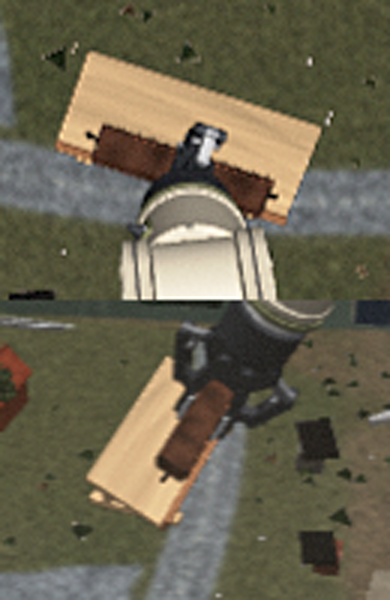

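Both views show the wagon parallel to the lip, about midway along it, just above the board and slightly up from the lip. I lower it slowly and watch the force.

Request:
{"fn": "carry_out", "kwargs": {"commands": [[[0,-0.04,0.12,0,0,0],[0,-0.04,0.12,0,0,0],[0,0,0.1,0,0,0],[0,0,0.05,0,0,0],[0,0,0.03,0,0,0],[0,0,0,0,0,0],[0,0,0,0,0,0]]]}}

```text
clock: 8.67
position: [0.5813, -0.1682, 0.0458]
ee_rot: [0.785, 0.581, 0.129, 0.174]
ft_force: [1.2, -0.2, -0.4]
grip_width: 0.389
grasp_force: 27.8
```

Run:
```python
from h import *
go(*tgt(.0165,.0));o=get_obs();print(bx@o['ft_force'],bz@o['ft_force'],o['ft_force'])
```

```text
now [ 0.5813 -0.1682  0.0458] turn units [ 0. -0.  0.] shift units before turn [ 0.01 -0.01  0.11] after turn [ 0.01 -0.01  0.11] norm mm 4.481425883970863
0.9130466227071341 -0.8159166358770135 [ 1.17040625 -0.18147268 -0.35360142]
```

Not in contact yet. I creep down in 0.6 mm rows.

Request:
{"fn": "carry_out", "kwargs": {"commands": [[[0,0,0.015,0,0,0],[0,0,0.015,0,0,0],[0,0,0.015,0,0,0],[0,0,0.015,0,0,0],[0,0,0,0,0,0],[0,0,0,0,0,0]]]}}

```text
clock: 9.17
position: [0.5822, -0.1685, 0.0436]
ee_rot: [0.785, 0.581, 0.129, 0.174]
ft_force: [0.2, -0.4, -0.9]
grip_width: 0.394
grasp_force: 27.8
```

Request:
{"fn": "carry_out", "kwargs": {"commands": [[[0,0,0.015,0,0,0],[0,0,0.015,0,0,0],[0,0,0,0,0,0],[0,0,0,0,0,0]]]}}

```text
clock: 9.5
position: [0.5827, -0.1686, 0.0425]
ee_rot: [0.785, 0.581, 0.129, 0.174]
ft_force: [-0.2, 0.0, 0.0]
grip_width: 0.396
grasp_force: 27.8
```

Run:
```python
from h import *
go(*tgt(.0165,.0));o=get_obs();print(bx@o['ft_force'],bz@o['ft_force'],o['ft_force'])
```

```text
now [ 0.5827 -0.1686  0.0425] turn units [0. 0. 0.] shift units before turn [ 0.02 -0.    0.02] after turn [ 0.02 -0.    0.02] norm mm 1.0366944664260758
-0.17509918566321123 0.11986077863062293 [-0.20718024  0.03838147  0.03463064]
```

Request:
{"fn": "carry_out", "kwargs": {"commands": [[[0,0,0.015,0,0,0],[0,0,0.015,0,0,0],[0,0,0,0,0,0],[0,0,0,0,0,0]]]}}

```text
clock: 9.83
position: [0.5831, -0.1688, 0.0419]
ee_rot: [0.785, 0.581, 0.129, 0.174]
ft_force: [-8.6, 2.3, 10.8]
grip_width: 0.393
grasp_force: 29.6
```

Request:
{"fn": "carry_out", "kwargs": {"commands": [[[0,0,0.015,0,0,0],[0,0,0.015,0,0,0],[0,0,0,0,0,0],[0,0,0,0,0,0]]]}}

```text
clock: 10.17
position: [0.5833, -0.1688, 0.0417]
ee_rot: [0.785, 0.581, 0.128, 0.175]
ft_force: [-24.3, 6.5, 31.8]
grip_width: 0.395
grasp_force: 32.6
```

Contact with the board. I back off to a light touch, then slide down toward the lip.

Request:
{"fn": "carry_out", "kwargs": {"commands": [[[0,0,-0.02,0,0,0],[0,0,-0.015,0,0,0],[0,-0.015,0,0,0,0],[0,-0.015,0,0,0,0],[0,0,0,0,0,0],[0,0,0,0,0,0]]]}}

```text
clock: 10.67
position: [0.583, -0.1687, 0.0419]
ee_rot: [0.785, 0.581, 0.129, 0.175]
ft_force: [-2.9, 1.8, 6.3]
grip_width: 0.392
grasp_force: 28.7
```

Request:
{"fn": "carry_out", "kwargs": {"commands": [[[0,-0.015,0,0,0,0],[0,-0.01,0,0,0,0],[0,0,0,0,0,0],[0,0,0,0,0,0]]]}}

```text
clock: 11.0
position: [0.5823, -0.1684, 0.0417]
ee_rot: [0.785, 0.581, 0.13, 0.175]
ft_force: [-1.0, 0.2, 6.8]
grip_width: 0.394
grasp_force: 28.6
```

Run:
```python
from h import *
go(*tgt(.014,.0));o=get_obs();print(bx@o['ft_force'],bz@o['ft_force'],o['ft_force'])
```

```text
now [ 0.5823 -0.1684  0.0417] turn units [ 0.03 -0.    0.  ] shift units before turn [ 0.01 -0.05  0.01] after turn [ 0.01 -0.05  0.01] norm mm 2.052261118009946
1.9888315344899996 6.551578152188569 [-0.96247808  0.15699434  6.77826282]
```

Request:
{"fn": "carry_out", "kwargs": {"commands": [[[0,0,0,0,0,0],[0,0,0,0,0,0],[0,0,0,0,0,0],[0,0,0,0,0,0],[0,0,0,0,0,0]]], "hand": 0.1}}

```text
clock: 11.42
position: [0.5811, -0.1682, 0.0405]
ee_rot: [0.785, 0.581, 0.129, 0.174]
ft_force: [-0.1, 0.7, 0.2]
grip_width: 0.449
grasp_force: 0.0
```

Request:
{"fn": "carry_out", "kwargs": {"commands": [[[0,0,0,0,0,0],[0,0,0,0,0,0],[0,0,0,0,0,0],[0,0,0,0,0,0],[0,0,0,0,0,0],[0,0,0,0,0,0]]], "hand": -0.4}}

```text
clock: 11.92
position: [0.5812, -0.1682, 0.0407]
ee_rot: [0.785, 0.581, 0.129, 0.174]
ft_force: [0.7, -0.3, 0.5]
grip_width: 0.702
grasp_force: 0.0
```

Request:
{"fn": "carry_out", "kwargs": {"commands": [[[0,0,-0.1,0,0,0],[0,0,-0.3,0,0,0],[0,0,-0.6,0,0,0],[0,0,-0.8,0,0,0],[0,0,-0.9,0,0,0],[0,0,-0.9,0,0,0],[0,0,-0.9,0,0,0],[0,0,-0.9,0,0,0],[0,0,-0.5,0,0,0],[0,0,0,0,0,0],[0,0,0,0,0,0]]]}}

```text
clock: 12.83
position: [0.486, -0.1391, 0.2559]
ee_rot: [0.784, 0.581, 0.129, 0.176]
ft_force: [0.1, 0.6, -0.5]
grip_width: 0.701
grasp_force: 0.0
```

Run:
```python
from h import *
o=get_obs();print(o['clock'],o['position'])
T=camera("top");S=camera("side");cv2.imwrite("pics/f_top.png",T[:,:,::-1])
t=T[150:250,310:440,::-1];s=S[110:210,230:360,::-1]
cv2.imwrite("pics/f1.png",cv2.resize(np.vstack([t,s]),None,fx=3,fy=3,interpolation=2))
```

```text
12.8333 [ 0.48597265 -0.13909982  0.25585358]
```

View pics/f1.png

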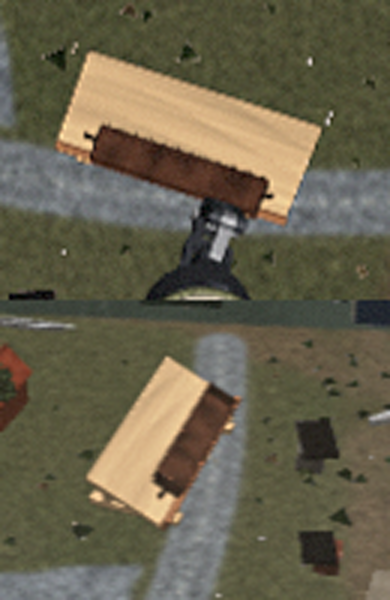

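The wagon lies along the lip in both views and touches it along its whole length. I measure the offset from the lip and from the middle.

Run:
```python
from h import *
f=lambda s:(s[...,0]<130)&wag(s)
for n,b in(("top",(330,180,402,225)),("side",(275,130,312,180))):
    c,r=rect(camera(n),b,f);q=cv2.boxPoints(r);P=[ray(n,v,.055) for v in q];m=np.mean(P,0)
    d=m-O;print(n,r,"along lip",d@e,"board x",d@bx,"z",d@bz,[np.linalg.norm(P[i]-P[i+1]).round(3) for i in(0,1)])
    w=O+bx*.014+bz*.03
    print(" expected centre/ends/side px",[pix(n,w+k*e*.079+j*bx*.017).round(1).tolist() for k,j in((0,0),(1,0),(-1,0),(0,1),(0,-1))])
```

```text
top ((368.9376220703125, 206.30438232421875), (61.43335723876953, 14.495972633361816), 19.17900848388672) along lip 0.000552945439569567 board x 0.015947037101765323 z 0.028975245800327096 [np.float64(0.04), np.float64(0.164)]
 expected centre/ends/side px [[368.8, 207.1], [340.8, 197.8], [397.0, 216.4], [371.0, 201.3], [366.7, 212.8]]
side ((295.86932373046875, 156.7069549560547), (14.239813804626465, 39.337486267089844), 32.2756462097168) along lip 0.007058592685663276 board x 0.010789276802023337 z 0.03138034892702476 [np.float64(0.179), np.float64(0.055)]
 expected centre/ends/side px [[296.0, 154.3], [286.8, 169.8], [304.5, 140.0], [291.4, 151.3], [300.6, 157.3]]
```

Top-view measurement: 0.6 mm from the middle along the lip, and board x about 15 mm. The side mask also takes in the wagon's end face but agrees. The wagon is settled and the arm is clear.

```bash
python3 -c "from workcell import *;print(hand_in())"
```

```text
the job is handed in; nothing more can be done
None
```

The open wagon is on the stand, wheels down against the lip and within about 1 mm of its middle by the top camera; it was set down gently and let go by about 13 s, the other wagons were not touched, and the job is handed in.

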